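# Reload the label dispenser and lower its lid

### The arm

A 6-joint arm with a two-finger parallel gripper is mounted at the origin on the work surface. World frame = base frame: x ahead of the robot, y to its left, z up, the work surface at z = 0. Lengths are in m, angles in rad, forces in N, time in s.
With the tool pointing down it reaches from about 0.35 to 0.85 m from the base axis. Payload 8.1 kg.
Tool frame: the origin (TCP) lies at the very end of the fingers, on their centre line; the grasp point (between the pads) lies 19 mm behind it; x points along the fingers, y is the direction in which the jaws open and shut, and the axes are right-handed (so a half turn about x gives the same grasp; the last joint's range is limited). The gripper opens to 93 mm and grips with 3 to 60 N. Pads are 15 mm wide; open, the fingers measure 128 mm over their backs; the gripper's body (75 mm by 188 mm) begins 65 mm behind the grasp point.
Start: joints at [1.086, 0.13, 1.488, -0, 1.523, -0.085], TCP at [0.234, 0.553, 0.219] pointing down, gripper open.
Joint ranges: [-2.96, 2.96], [-0.89, 2.26], [0.02, 2.5], [-1.34, 4.48], [0, 2.73], [-2.66, 2.66]. Speed limits (rad/s): [2.39, 2.39, 2.79, 3.14, 3.14, 3.14].

### API

Orientations are given as a rotation vector (axis times angle).
In Python, from plant import * gives the robot as it stands. The module is installed in compiled form; this text tells all that it offers.
- The arm moves only by the tool apply_moves, never from a script. Its argument "series" is a list of rows, each an object with "jaw": the gripper's target within -1 to 1 (shut at 1, half-way at 0, fully open at -1); "linear": the shift along the tool's x, y, z normalised to -1 to 1, where 1 is 0.6 m, a list of three; "roll": the turn about the tool's x normalised to -1 to 1, where 1 is 30 degrees. A call has 1 to 20 rows; each row is the pose to reach, as a shift and turn from the pose measured when the call began, along the tool's axes at that moment; what a row does not reach only later rows make up. A row lasts 1/8 s, in which the tool goes at most 62.5 mm and 10.7 degrees, less where a joint would pass 70% of its speed; a pose out of reach is approached as far as the arm can. A call with a number of a shift or a turn outside -1 to 1 is refused whole. A call with a gripper value outside its range is refused whole. The fingers move at their own pace and stop on an object; "force" is the grip in N (left out, the last holds). Time passes only in rows, so rows that repeat a pose let the fingers close. It gives the time, the measured TCP pose, the force and the opening at its end, in the units of the state.
- read_state(): the state, without advancing time (a new reading comes with each control period).
- read_camera(name): name is "scene" or "top" or "wrist"; returns a dict with "pixels" (400x640x3 uint8, blue, green, red), "intrinsics" (3x3 intrinsics, pixels), "rvec" (rotation vector, rad) and "tvec" (3), from world to camera coordinates, as OpenCV has them; the wrist camera has in their place "tool_from_camera" (4x4, takes a point from camera to tool coordinates, whose origin is the TCP and whose axes are the tool frame's). Camera axes: x right, y down, z forward; pixel columns grow to the right and rows downward; lengths in m; the calibration is good to about 2 mm. A picture is of the moment at which its call begins: read the wrist's pose just before it. There is no depth.
- close_job(): hands the job in, once; it reports no verdict.
The state is a dict: "t": time; "q": joint angles; "dq": joint speeds; "joint_torque": joint torques, N m; "tool_pos": TCP position; "orientation": TCP orientation; "force": force on the tool from outside, world axes, zero at the start; "wrist_torque": the same for the moment, N m; "opening": finger opening in m.
Only numpy, scipy, OpenCV 4.12 (cv2) and the standard library are available. Lean on these libraries where they do the work, as an engineer would, in place of code of your own. Each camera call takes 0.05 s, during which the arm holds its last target. There are 200 camera calls.

### The job

Load the label dispenser for the next batch of samples: slide the full roll of labels (the fat one, not the part-used one) down over the post inside it until it stands on the floor of the box. Then bring the lid down under control until it is fully closed, without flinging it or letting it drop: its hinge holds it when raised but is too weak to hold it lower down. Leave the part-used roll, the jars and the other things where they are.

Things in the scene. Friction and masses are not known exactly. Their poses are not given: they have to be found in the camera images.
- dispenser: Label dispenser: open-topped grey sheet-metal box fixed to the table, 180 mm (its x) by 190 mm (its y) by 100 mm high, walls and floor 6 mm. Origin: centre of its underside; z up. The lid is hinged along its +x side; its front is the -x side, with a dark slot in it. The post stands inside.
- post_foot (a point): Foot of the aluminium post, on the box's inner floor, 6 mm above the table, 10 mm to the front (-x) of the box's centre. The post is upright, 18 mm in diameter, 60 mm high, its top 14 mm tapered to 10 mm. Axes as the dispenser's.
- lid (a joint): Angle of the dispenser's lid: 0 = closed, flat on the box; 1.57 = upright; it starts open, leaning back beyond upright (limit 1.95). The lid is a grey plate 180 x 190 x 8 mm, 0.3 kg. Hinge friction holds it above about 0.9 rad; below that it falls unless held.
- lid_hinge (a point): Middle of the hinge line, 104 mm above the table, at the +x upper edge of the box (90 mm from its centre). Axes turn with the lid: y along the hinge, -x from the hinge towards the lid's free edge, z out of the lid's outer face.
- lid_bar (a point): Middle of the lid's handle: a round steel bar 10 mm in diameter and 120 mm long, parallel to the hinge, 214 mm from the hinge and in the plane of the lid; carried on two thin arms 60 mm either side of its middle, leaving an open gap of 29 mm between the bar and the lid's free edge. When the lid is closed the bar stands out in front of the box at the height of the lid (104 mm). Axes as the lid's.
- full_roll: Full roll of paper labels, standing on end: 62 mm outside diameter, 80 mm high, with a 30 mm bore right through, about 0.14 kg. Origin: centre of its underside; z along its axis, up.
- used_roll: Part-used roll of labels, standing on end: 42 mm outside diameter, 80 mm high, 30 mm bore. Not wanted. Origin: centre of its underside.
- tall_jar: Closed glass jar with white cap, 68 mm in diameter, 120 mm high, standing. Bystander. Origin: centre of its underside.
- short_jar: Closed glass jar with white cap, 76 mm in diameter, 75 mm high, standing. Bystander. Origin: centre of its underside.
- scoop: Long sampling spoon, 180 mm, lying flat. Bystander. Origin near its middle.
- carton: Cardboard carton 80 x 60 x 100 mm high, standing. Bystander. Origin: centre of its underside.
- notebook: Notebook 210 x 150 x 12 mm, lying flat, fixed. Bystander. Origin: centre of its underside.
- pen: Marker pen 140 mm long, 10 mm thick, lying on the notebook. Bystander. Origin: middle of its underside.
Mind the look-alikes: they are no part of the job. What is shaped like the full_roll but red or turquoise is not meant.

How it is judged:
On the way, in this order (a step that is already met when the one before it is completed fails the run):
1. the full roll stands on the box floor, over the post, with the lid still open (horizontal distance between full_roll and post_foot below 0.009 m and z of full_roll in the frame of post_foot below 0.006 m and angle between full_roll's own z axis and vertical below 0.1 rad and value of joint lid above 0.9 rad), for 0.2 s.
2. the lid is closed (value of joint lid below 0.03 rad), for 0.2 s.
At the end, for the whole second after the job is handed in: The full roll stands at rest over the post (axis within 9 mm of the post's, underside within 6 mm of the box's floor, upright within 0.1 rad) and the lid is closed (within 0.03 rad) (horizontal distance between full_roll and post_foot below 0.009 m and z of full_roll in the frame of post_foot below 0.006 m and angle between full_roll's own z axis and vertical below 0.1 rad and value of joint lid below 0.03 rad and linear speed of full_roll below 0.02 m/s); the robot touches nothing.
It fails at once if the lid falls or is flung: it moves towards closed faster than 2 rad/s (velocity of joint lid below -2 rad/s).
It fails at once if the part-used roll, a jar, the spoon, the carton or the pen is moved by more than 30 mm (distance of any of used_roll, tall_jar, short_jar, scoop, carton, pen from where it was at the start of the episode above 0.03 m).
It also fails if it takes over 64 s, if anything falls off the work surface, if the arm or the gripper's body presses on something with over 40 N, if the wrist force passes 120 N, or if a joint passes its speed limit or range.

## Working session

There is one attempt and no reset: what is moved stays moved. The work goes in short steps, Python scripts to look and compute and a tool call to move; the robot and the scene stay as the last step left them, time stands still between calls to the robot, and variables do not carry over. Pictures are saved under pics/ and viewed, about 8 in all and at most 12, crops included, and the job is handed in when it is done.

Besides the shell and the picture viewer there is one more tool, called after "Emit:" as name(argument=value, ...), one argument or row to a line, values as JSON. apply_moves: Moves the arm, as the interface text tells. Its arguments: {"type":"object","properties":{"series":{"type":"array"},"force":{"type":"number"}},"required":["series"]}

```bash
mkdir -p pics; cat > h.py <<'E'
from plant import *
import numpy as np, cv2, json
from scipy.spatial.transform import Rotation as R
def snap(name,f):
    s=read_state(); c=read_camera(name); cv2.imwrite(f'pics/{f}.png',c['pixels'])
    if 'rvec' in c:
        Rm=cv2.Rodrigues(np.array(c['rvec'],float))[0]; t=np.array(c['tvec'],float).ravel()
        o=-Rm.T@t; M=Rm.T
    else:
        T=np.array(c['tool_from_camera']); Rt=R.from_rotvec(s['orientation']).as_matrix()
        o=Rt@T[:3,3]+np.array(s['tool_pos']); M=Rt@T[:3,:3]
    np.savez(f'pics/{f}.npz',o=o,M=M,K=np.array(c['intrinsics'])); return c['pixels']
def ray(f,u,v,z):
    d=np.load(f'pics/{f}.npz'); r=d['M']@np.linalg.inv(d['K'])@[u,v,1]; return d['o']+r*(z-d['o'][2])/r[2]
def proj(f,p):
    d=np.load(f'pics/{f}.npz'); q=d['K']@d['M'].T@(np.array(p)-d['o']); return q[:2]/q[2]
def to_tool(p):  # shift in tool axes normalised
    s=read_state(); return R.from_rotvec(s['orientation']).as_matrix().T@(np.array(p)-s['tool_pos'])/0.6
E
python3 - <<'E'
from h import *
snap('top','t0'); snap('scene','s0')
s=read_state(); print({k:np.round(v,3).tolist() for k,v in s.items()}); print(R.from_rotvec(s['orientation']).as_matrix().round(3))
for n in('t0','s0'): print(np.load(f'pics/{n}.npz')['o'])
E
```

```text
{'t': 0.1, 'q': [1.086, 0.131, 1.489, -0.0, 1.523, -0.085], 'dq': [-0.001, -0.004, -0.003, 0.001, 0.0, 0.0], 'joint_torque': [0.001, -56.134, -49.31, 0.077, 0.029, -0.0], 'tool_pos': [0.233, 0.552, 0.218], 'orientation': [0.312, 1.548, -0.315], 'force': [-0.233, 0.144, -0.23], 'wrist_torque': [0.011, -0.025, -0.012], 'opening': 0.093}
[[-0.001  0.389  0.921]
 [-0.002  0.921 -0.389]
 [-1.    -0.002 -0.   ]]
[0.3990286  0.10445191 1.0407729 ]
[1.44283452 0.04470461 0.94557496]
```

View pics/t0.png

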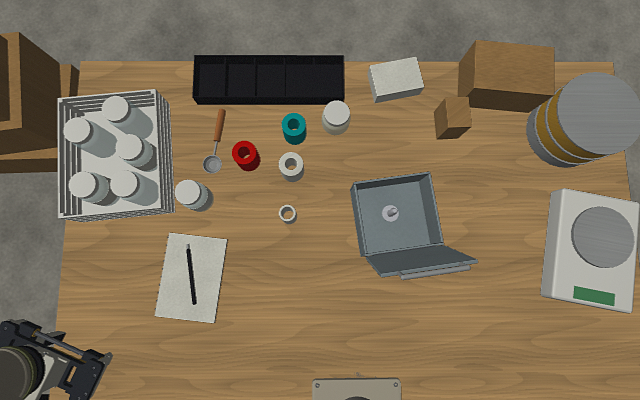

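View pics/s0.png

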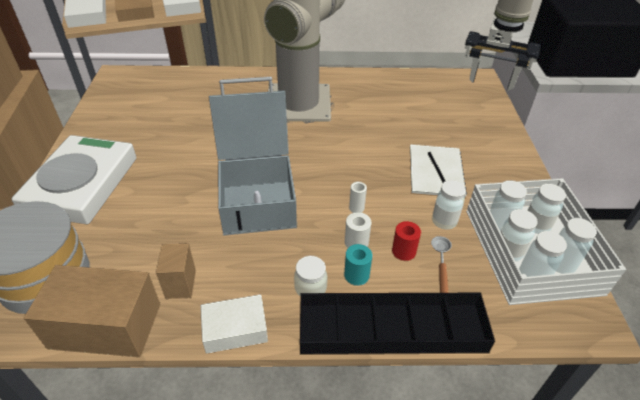

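Candidates for the full roll in t0 are fat white (291,165), thin white (288,213, part-used), turquoise (294,127) and red (245,155). I choose the fat white one at (291,165). The box is at (400,215), its hinge is on the robot side, and its post top is near (391,213).

```bash
python3 - <<'E'
from h import *
im=cv2.imread('pics/t0.png')
cv2.imwrite('pics/c0.png',np.hstack([cv2.resize(im[100:240,220:360],(560,560),interpolation=cv2.INTER_CUBIC)]))
cv2.imwrite('pics/c1.png',cv2.resize(im[160:290,340:490],(750,650)[:2],interpolation=cv2.INTER_CUBIC)[:600])
for n,u,v,z in [('full',291,160,.08),('used',288,211,.08),('red',246,150,.08),('turq',293,122,.08),('post',389,211,.066),('jar',336,108,.12),('boxFL',351,185,.1),('boxFR',431,172,.1),('boxBL',362,254,.1),('boxBR',443,243,.1)]: print(n,ray('t0',u,v,z).round(3))
E
```

```text
full [0.642 0.158 0.08 ]
used [0.515 0.165 0.08 ]
red [0.668 0.27  0.08 ]
turq [0.74  0.154 0.08 ]
post [ 0.515 -0.084  0.066]
jar [0.761 0.048 0.12 ]
boxFL [0.575 0.013 0.1  ]
boxFR [ 0.606 -0.183  0.1  ]
boxBL [ 0.41 -0.01  0.1 ]
boxBR [ 0.435 -0.203  0.1  ]
```

View pics/c0.png

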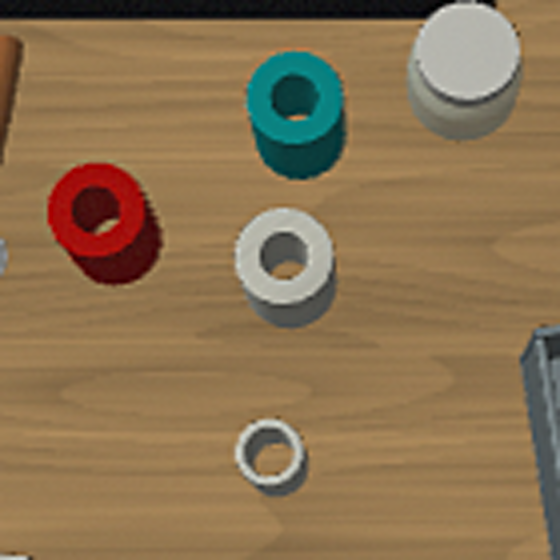

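View pics/c1.png

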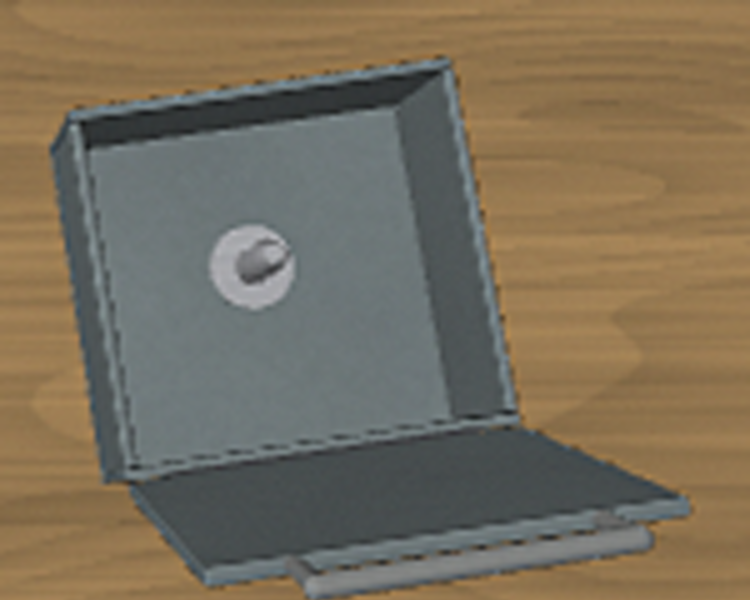

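The crop confirms a fat white roll with an open bore, top centre at about (291,164). The post top is at about (395,210) and its base disc at about (390.4,213). The lid leans back towards the robot, with the bar near (436,270).

```bash
python3 - <<'E'
from h import *
print('full',ray('t0',291,164.2,.08).round(4))
print('post',ray('t0',395,210,.066).round(4),ray('t0',390.4,213.2,.007).round(4))
P=np.array([ray('t0',u,v,.1)[:2] for u,v in [(354.4,182.4),(430,172),(443.6,244),(363.6,255.6)]])
print(P.round(3)); c=P.mean(0); ax=(P[2]+P[3]-P[0]-P[1])/2; L=np.linalg.norm(ax); ex=ax/L; ay=(P[1]-P[0]+P[2]-P[3])/2
yaw=np.arctan2(ay[1],ay[0]); print(c,L,np.linalg.norm(ay),'yaw x',np.degrees(np.arctan2(*ex[::-1])),'yaw y',np.degrees(yaw))
print('post pred',c-0.01*ex,'hinge',c+.09*ex)
R0=R.from_rotvec(read_state()['orientation']).as_matrix(); print('jaw yaw',np.degrees(np.arctan2(R0[1,1],R0[0,1])))
# bar ends px
a=np.array([340+312/5,160+588/5]);b=np.array([340+650/5,160+540/5]);print('bar@.303',ray('t0',*a,.303).round(3),ray('t0',*b,.303).round(3), proj('t0',[.642,.158,0]))
print('shift', to_tool([.632,.158,.15]))
E
```

```text
full [0.6311 0.1583 0.08  ]
post [ 0.5177 -0.0988  0.066 ] [ 0.5165 -0.0987  0.007 ]
[[ 0.581  0.004]
 [ 0.606 -0.18 ]
 [ 0.432 -0.204]
 [ 0.406 -0.014]]
[ 0.5063729  -0.09851058] 0.17561474920365883 0.18896834868846674 yaw x -173.15301645829902 yaw y -82.21495386659515
post pred [ 0.51630158 -0.0973184 ] hinge [ 0.41701477 -0.10924022]
jaw yaw 67.09606197354181
bar@.303 [ 0.364 -0.058  0.303] [ 0.381 -0.184  0.303] [292.78368002 167.28212328]
shift [ 0.11325806 -0.34642632  0.86789651]
```

Emit:
apply_moves(
  series=[
    {"jaw": -1,"linear": [0.03,-0.346,0.868],"roll": -1},
    {"jaw": -1,"linear": [0.03,-0.346,0.868],"roll": -1},
    {"jaw": -1,"linear": [0.03,-0.346,0.868],"roll": -1},
    {"jaw": -1,"linear": [0.03,-0.346,0.868],"roll": -1},
    {"jaw": -1,"linear": [0.03,-0.346,0.868],"roll": -1},
    {"jaw": -1,"linear": [0.03,-0.346,0.868],"roll": -1},
    {"jaw": -1,"linear": [0.03,-0.346,0.868],"roll": -1},
    {"jaw": -1,"linear": [0.03,-0.346,0.868],"roll": -1},
    {"jaw": -1,"linear": [0.03,-0.346,0.868],"roll": -1},
    {"jaw": -1,"linear": [0.03,-0.346,0.868],"roll": -1},
    {"jaw": -1,"linear": [0.03,-0.346,0.868],"roll": -1},
    {"jaw": -1,"linear": [0.03,-0.346,0.868],"roll": -1},
    {"jaw": -1,"linear": [0.03,-0.346,0.868],"roll": -1},
    {"jaw": -1,"linear": [0.03,-0.346,0.868],"roll": -1},
  ],
)

```text
t: 1.85
tool_pos: [0.6318, 0.1593, 0.2003]
orientation: [-0.099, 1.569, 0.097]
force: [1.0, -0.2, 0.6]
opening: 0.0929
```

```bash
python3 - <<'E'
from h import *
im=snap('wrist','w0')
s=read_state(); R0=R.from_rotvec(s['orientation']).as_matrix(); print(s['t'],s['tool_pos'],'jaw yaw',np.degrees(np.arctan2(R0[1,1],R0[0,1])), np.round(s['q'],2))
print(proj('w0',[.631,.158,.08]))
E
```

```text
1.9 [0.6318671  0.15906482 0.2002959 ] jaw yaw 97.16057904515314 [ 0.17  0.28  1.35 -0.    1.51 -1.53]
[320.66074871 199.23693711]
```

View pics/w0.png

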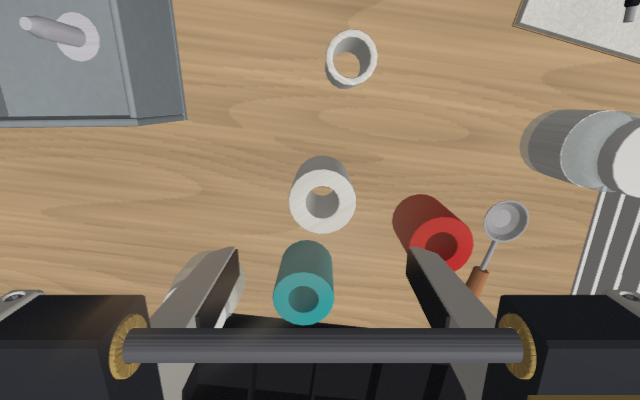

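The roll's top centre is at (322,202), against a prediction of (321,199), so the target is confirmed. The fingers' free span covers it with clear space on both sides.

```bash
python3 - <<'E'
from h import *
p=ray('w0',322.5,202,.08); print(p); p=(p+[.631,.158,.08])/2; p[2]=.035; print(p,to_tool(p))
E
```

```text
[0.63337125 0.1599715  0.08      ]
[0.63218563 0.15898575 0.035     ] [2.75492880e-01 1.61427188e-04 6.55896209e-04]
```

Emit:
apply_moves(
  series=[
    {"jaw": -1,"linear": [0.1,0,0.001],"roll": 0},
    {"jaw": -1,"linear": [0.18,0,0.001],"roll": 0},
    {"jaw": -1,"linear": [0.24,0,0.001],"roll": 0},
    {"jaw": -1,"linear": [0.275,0,0.001],"roll": 0},
    {"jaw": -1,"linear": [0.275,0,0.001],"roll": 0},
    {"jaw": 1,"linear": [0.275,0,0.001],"roll": 0},
    {"jaw": 1,"linear": [0.275,0,0.001],"roll": 0},
    {"jaw": 1,"linear": [0.275,0,0.001],"roll": 0},
    {"jaw": 1,"linear": [0.275,0,0.001],"roll": 0},
    {"jaw": 1,"linear": [0.275,0,0.001],"roll": 0},
    {"jaw": 1,"linear": [0.275,0,0.001],"roll": 0},
    {"jaw": 1,"linear": [0.2,0,0.001],"roll": 0},
    {"jaw": 1,"linear": [0.1,0,0.001],"roll": 0},
    {"jaw": 1,"linear": [0,0,0.001],"roll": 0},
    {"jaw": 1,"linear": [0,0,0.001],"roll": 0},
  ],
  force=15,
)

```text
t: 3.78
tool_pos: [0.6359, 0.1598, 0.2076]
orientation: [-0.098, 1.558, 0.098]
force: [-0.4, -0.8, -0.6]
opening: 0.0616
```

```bash
python3 - <<'E'
from h import *
im=snap('wrist','w1'); s=read_state(); print(s['t'],s['tool_pos'],s['force'],s['opening']); print(to_tool([.517,-.0985,.2]))
E
```

```text
3.825 [0.6341401  0.15947687 0.20351772] [ 0.02882758  0.28218775 -2.09078518] 0.06179999112325454
[ 0.00503665 -0.40225468 -0.24735228]
```

View pics/w1.png

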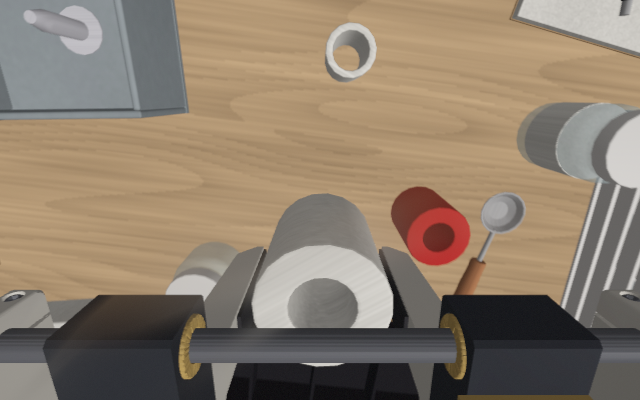

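The roll is held squarely between the pads, with its top centred at about (322,304). The post is visible at (60,25). Next I check the in-hand offset against what a centred roll would show, then travel.

```bash
python3 - <<'E'
from h import *
d=np.load('pics/w1.npz'); s=read_state(); Rt=R.from_rotvec(s['orientation']).as_matrix()
p=np.array(s['tool_pos'])
for dz in (-.01,0,.01): 
  q=p+Rt@[-.045,0,dz]; print(dz,proj('w1',q), [proj('w1',q+Rt@[0,0,e]).round(0) for e in(-.031,-.015,.015,.031)])
print(Rt.round(3))
# post seen in wrist view: base disc
print(ray('w1',80,30,.007), ray('w1',33,17,.066))
E
```

```text
-0.01 [321.44428294 280.80013679] [array([321., 212.]), array([321., 249.]), array([321., 311.]), array([321., 341.])]
0 [321.44968236 301.0469791 ] [array([321., 235.]), array([321., 270.]), array([321., 330.]), array([321., 359.])]
0.01 [321.45485761 320.45321625] [array([321., 257.]), array([321., 291.]), array([321., 348.]), array([321., 376.])]
[[ 0.005 -0.125  0.992]
 [-0.     0.992  0.125]
 [-1.    -0.001  0.005]]
[ 0.51676982 -0.09666733  0.007     ] [ 0.51726242 -0.09436206  0.066     ]
```

Emit:
apply_moves(
  series=[
    {"jaw": 1,"linear": [0,-0.1,-0.06],"roll": 0},
    {"jaw": 1,"linear": [0,-0.2,-0.12],"roll": 0},
    {"jaw": 1,"linear": [0,-0.3,-0.18],"roll": 0},
    {"jaw": 1,"linear": [0,-0.36,-0.22],"roll": 0},
    {"jaw": 1,"linear": [0,-0.39,-0.24],"roll": 0},
    {"jaw": 1,"linear": [0,-0.402,-0.247],"roll": 0},
    {"jaw": 1,"linear": [0,-0.402,-0.247],"roll": 0},
    {"jaw": 1,"linear": [0,-0.402,-0.247],"roll": 0},
    {"jaw": 1,"linear": [0,-0.402,-0.247],"roll": 0},
  ],
)

```text
t: 4.95
tool_pos: [0.5175, -0.0973, 0.2028]
orientation: [-0.1, 1.564, 0.099]
force: [0.2, 0.6, -1.5]
opening: 0.0614
```

```bash
python3 - <<'E'
from h import *
im=snap('wrist','w2'); s=read_state(); print(s['tool_pos'],s['force']); print(to_tool([.5145,-.098,.11]),to_tool([.5145,-.098,.042]))
E
```

```text
[ 0.5175058  -0.09748064  0.20289608] [ 0.085316    0.23811507 -0.59833859]
[ 1.54799781e-01 -8.59117714e-05 -5.84832764e-03] [ 2.68131667e-01  1.73733581e-05 -6.41164586e-03]
```

View pics/w2.png

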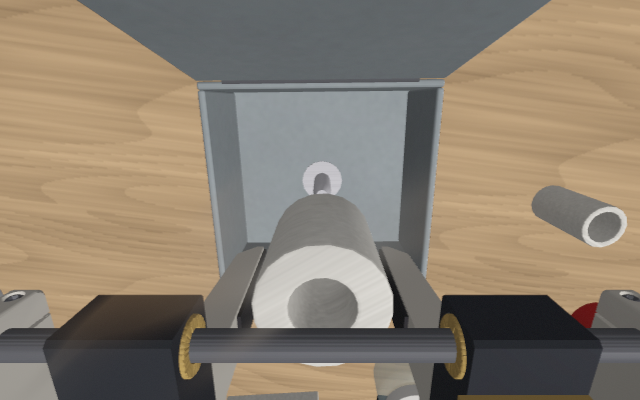

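The roll is centred laterally over the post (both at column 322, post disc at (322,180)), and the jaws are parallel to the box. Now I check the post's fore-aft position and descend in steps.

```bash
python3 - <<'E'
from h import *
print(ray('w2',322,180.5,.007))
E
```

```text
[ 0.51782132 -0.0971833   0.007     ]
```

Emit:
apply_moves(
  series=[
    {"jaw": 1,"linear": [0.06,0,-0.006],"roll": 0},
    {"jaw": 1,"linear": [0.11,0,-0.006],"roll": 0},
    {"jaw": 1,"linear": [0.14,0,-0.006],"roll": 0},
    {"jaw": 1,"linear": [0.16,0,-0.006],"roll": 0},
    {"jaw": 1,"linear": [0.17,0,-0.006],"roll": 0},
    {"jaw": 1,"linear": [0.18,0,-0.006],"roll": 0},
    {"jaw": 1,"linear": [0.185,0,-0.006],"roll": 0},
    {"jaw": 1,"linear": [0.185,0,-0.006],"roll": 0},
  ],
)

```text
t: 6.0
tool_pos: [0.5146, -0.098, 0.092]
orientation: [-0.1, 1.563, 0.099]
force: [0.5, 0.3, -1.9]
opening: 0.0614
```

No contact force with the roll's underside about 9 mm below the post top, so the post is in the bore.

Emit:
apply_moves(
  series=[
    {"jaw": 1,"linear": [0.03,0,0.001],"roll": 0},
    {"jaw": 1,"linear": [0.055,0,0.001],"roll": 0},
    {"jaw": 1,"linear": [0.07,0,0.001],"roll": 0},
    {"jaw": 1,"linear": [0.078,0,0.001],"roll": 0},
    {"jaw": 1,"linear": [0.082,0,0.001],"roll": 0},
    {"jaw": 1,"linear": [0.083,0,0.001],"roll": 0},
    {"jaw": 1,"linear": [0.083,0,0.001],"roll": 0},
  ],
)

```text
t: 6.88
tool_pos: [0.5158, -0.098, 0.0427]
orientation: [-0.1, 1.563, 0.098]
force: [-0.2, -0.6, -2.0]
opening: 0.0615
```

Emit:
apply_moves(
  series=[
    {"jaw": 0.2,"linear": [0,0,0],"roll": 0},
    {"jaw": -1,"linear": [0,0,0],"roll": 0},
    {"jaw": -1,"linear": [0,0,0],"roll": 0},
    {"jaw": -1,"linear": [0,0,0],"roll": 0},
    {"jaw": -1,"linear": [0,0,0],"roll": 0},
    {"jaw": -1,"linear": [-0.04,0,0],"roll": 0},
    {"jaw": -1,"linear": [-0.12,0,0],"roll": 0},
    {"jaw": -1,"linear": [-0.2,0,0],"roll": 0},
    {"jaw": -1,"linear": [-0.3,0,0],"roll": 0},
    {"jaw": -1,"linear": [-0.4,0,0],"roll": 0},
    {"jaw": -1,"linear": [-0.53,0,0],"roll": 0},
    {"jaw": -1,"linear": [-0.53,0,0],"roll": 0},
    {"jaw": -1,"linear": [-0.53,0,0],"roll": 0},
    {"jaw": -1,"linear": [-0.53,0,0],"roll": 0},
  ],
)

```text
t: 8.62
tool_pos: [0.5132, -0.0977, 0.3581]
orientation: [-0.099, 1.566, 0.1]
force: [0.7, -0.0, -0.0]
opening: 0.093
```

```bash
python3 - <<'E'
from h import *
im=snap('wrist','w3'); t=snap('top','t1'); sc=snap('scene','s1'); s=read_state(); print(s['t'],s['tool_pos'],s['q'])
cv2.imwrite('pics/m.png',np.hstack([cv2.resize(im,(400,250)),cv2.resize(sc[60:260,180:340],(320,400))[:250]]) if 0 else np.vstack([np.hstack([cv2.resize(im,(480,300)),cv2.resize(sc[60:247,170:370],(320,300))]),cv2.resize(t[130:330,300:500],(300,300)).repeat(1,axis=1) if 0 else np.hstack([cv2.resize(t[140:340,280:600],(480,300)),np.zeros((300,320,3),np.uint8)])]))
print(proj('w3',[.517,-.098,.086]),proj('w3',[.517,-.098,.166]))
E
```

```text
8.775 [ 0.51320991 -0.09765021  0.3583738 ] [-2.87076831e-01 -9.63527049e-02  1.46576037e+00  1.24703188e-03
  1.76999105e+00 -1.98398558e+00]
[321.16602738 170.37122344] [321.02854401 184.69691586]
```

View pics/m.png

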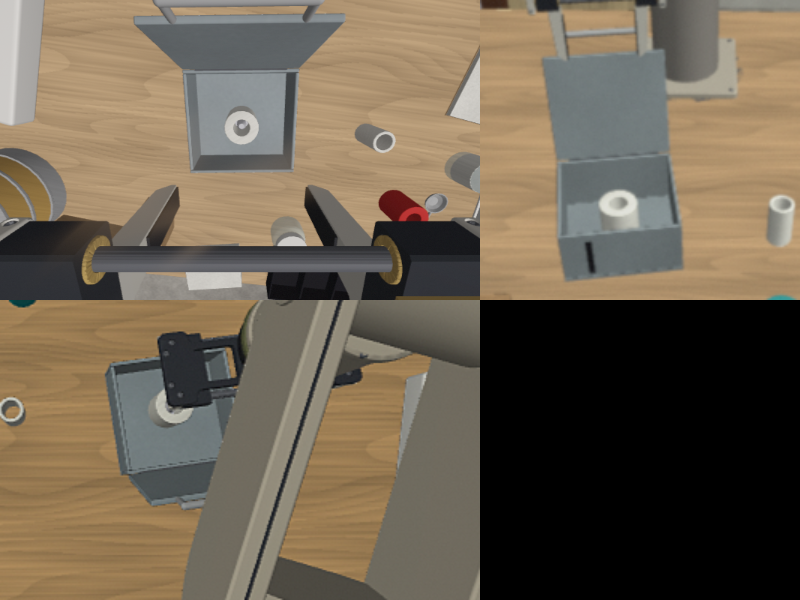

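The roll stands at the bottom of the box over the post: its top centre is at about (323,169) in w3 against a prediction of (321,170). The lid is still open. Now I locate the bar from the hinge geometry and the t0 and w3 pixels.

```bash
python3 - <<'E'
from h import *
f=np.array([np.cos(np.radians(7.3)),np.sin(np.radians(7.3)),0]); l=np.array([-f[1],f[0],0])
h=np.array([.517,-.098,.104])-.1*f; print('hinge',h)
im=cv2.imread('pics/w3.png')
print('w3 col 322 brightness rows', im[0:40,330].mean(1).round().astype(int).tolist())
for th in np.arange(1.6,1.96,.05):
  b=h+.214*(np.cos(th)*f+np.sin(th)*np.array([0,0,1])); print(round(th,2),b.round(3),proj('t0',b).round(1),proj('t0',b+.06*l).round(1),proj('t0',b-.06*l).round(1),proj('w3',b).round(1),proj('s0',b).round(1))
b=h+.214*(np.cos(1.8)*f+np.sin(1.8)*np.array([0,0,1])); print(to_tool(b))
E
```

```text
hinge [ 0.41781056 -0.11070646  0.104     ]
w3 col 322 brightness rows [155, 153, 150, 147, 142, 136, 127, 115, 108, 138, 141, 143, 140, 138, 141, 145, 148, 151, 151, 120, 125, 139, 138, 140, 141, 143, 143, 145, 143, 139, 130, 109, 97, 96, 97, 96, 96, 97, 97, 97]
1.6 [ 0.412 -0.112  0.318] [432.4 251.2] [399.8 255.7] [464.8 246.8] [320.1  68.9] [246.2  85.2]
1.65 [ 0.401 -0.113  0.317] [433.4 257.2] [400.7 261.6] [465.8 252.7] [320.1  48.7] [246.1  83.1]
1.7 [ 0.39  -0.114  0.316] [434.2 263.1] [401.5 267.6] [466.7 258.6] [320.   28.3] [246.   81.2]
1.75 [ 0.38  -0.116  0.315] [435.  268.9] [402.3 273.5] [467.5 264.5] [320.    7.7] [245.9  79.5]
1.8 [ 0.37  -0.117  0.312] [435.7 274.8] [403.  279.3] [468.1 270.3] [320.  -12.7] [245.9  78.1]
1.85 [ 0.359 -0.118  0.31 ] [436.2 280.5] [403.6 285. ] [468.6 276. ] [320.  -32.7] [245.8  76.9]
1.9 [ 0.349 -0.119  0.307] [436.7 286.1] [404.1 290.6] [469.  281.5] [319.9 -52.1] [245.8  75.9]
1.95 [ 0.339 -0.121  0.303] [437.  291.5] [404.6 296.1] [469.3 287. ] [319.9 -70.7] [245.8  75.2]
[ 0.07601294 -0.00165229 -0.24169975]
```

Both views give a lid angle of about 1.77 rad, which puts the bar at about (0.376, -0.116, 0.314). I now turn the jaws 90° so they straddle the bar.

Emit:
apply_moves(
  series=[
    {"jaw": -1,"linear": [-0.03,0,0],"roll": 1},
    {"jaw": -1,"linear": [-0.03,0,0],"roll": 1},
    {"jaw": -1,"linear": [-0.03,0,0],"roll": 1},
    {"jaw": -1,"linear": [-0.03,0,0],"roll": 1},
    {"jaw": -1,"linear": [-0.03,0,0],"roll": 1},
  ],
)

```text
t: 9.4
tool_pos: [0.513, -0.0976, 0.3757]
orientation: [0.31, 1.547, -0.308]
force: [-0.0, -0.1, -0.5]
opening: 0.0929
```

Emit:
apply_moves(
  series=[
    {"jaw": -1,"linear": [0,0,0],"roll": 1},
    {"jaw": -1,"linear": [0,0,0],"roll": 1},
    {"jaw": -1,"linear": [0,0,0],"roll": 1},
    {"jaw": -1,"linear": [0,0,0],"roll": 1},
    {"jaw": -1,"linear": [0,0,0],"roll": 1},
  ],
)

```text
t: 10.02
tool_pos: [0.513, -0.0976, 0.3756]
orientation: [0.714, 1.45, -0.711]
force: [0.1, 0.0, 0.7]
opening: 0.0934
```

Emit:
apply_moves(
  series=[
    {"jaw": -1,"linear": [0,0,0],"roll": 1},
    {"jaw": -1,"linear": [0,0,0],"roll": 1},
    {"jaw": -1,"linear": [0,0,0],"roll": 1},
    {"jaw": -1,"linear": [0,0,0],"roll": 1},
    {"jaw": -1,"linear": [0,0,0],"roll": 1},
  ],
)

```text
t: 10.65
tool_pos: [0.5129, -0.0976, 0.3756]
orientation: [1.108, 1.271, -1.105]
force: [-0.0, 0.2, -0.3]
opening: 0.0929
```

```bash
python3 - <<'E'
from h import *
s=read_state(); R0=R.from_rotvec(s['orientation']).as_matrix(); print(s['t'],s['tool_pos'],'jaw yaw',np.degrees(np.arctan2(R0[1,1],R0[0,1])), np.round(s['q'],2))
print(R0.round(3)); print(to_tool([.376,-.116,.36]),to_tool([.376,-.116,.295]))
E
```

```text
10.65 [ 0.51294143 -0.0975804   0.37558154] jaw yaw 7.945071186338163 [-0.29 -0.09  1.43  0.    1.8  -0.43]
[[ 0.001  0.99   0.138]
 [ 0.001  0.138 -0.99 ]
 [-1.     0.001 -0.001]]
[ 0.02566005 -0.23032301 -0.00112499] [ 0.13399326 -0.23046882 -0.00104926]
```

Emit:
apply_moves(
  series=[
    {"jaw": -1,"linear": [0,-0.06,-0.001],"roll": 0},
    {"jaw": -1,"linear": [0,-0.13,-0.001],"roll": 0},
    {"jaw": -1,"linear": [0,-0.19,-0.001],"roll": 0},
    {"jaw": -1,"linear": [0,-0.23,-0.001],"roll": 0},
    {"jaw": -1,"linear": [0,-0.23,-0.001],"roll": 0},
    {"jaw": -1,"linear": [0,-0.23,-0.001],"roll": 0},
    {"jaw": -1,"linear": [0,-0.23,-0.001],"roll": 0},
  ],
)

```text
t: 11.52
tool_pos: [0.3768, -0.116, 0.3751]
orientation: [1.107, 1.272, -1.104]
force: [0.6, -0.9, -0.6]
opening: 0.0931
```

```bash
python3 - <<'E'
from h import *
im=snap('wrist','w4'); sc=snap('scene','s2'); s=read_state(); print(s['tool_pos'],np.round(s['q'],2))
print(proj('w4',[.376,-.116,.314]),proj('s2',[.376,-.116,.314]),to_tool([.376,-.116,.295]))
cv2.imwrite('pics/m2.png',np.hstack([cv2.resize(im,(480,300)),cv2.resize(sc[20:207,150:350],(320,300))]))
E
```

```text
[ 0.37664867 -0.11592605  0.37503642] [-0.43 -0.44  1.72  0.    1.86 -0.57]
[320.99879763 223.39163936] [245.92808926  78.87028365] [ 0.13339329 -0.00116759  0.00014029]
```

View pics/m2.png

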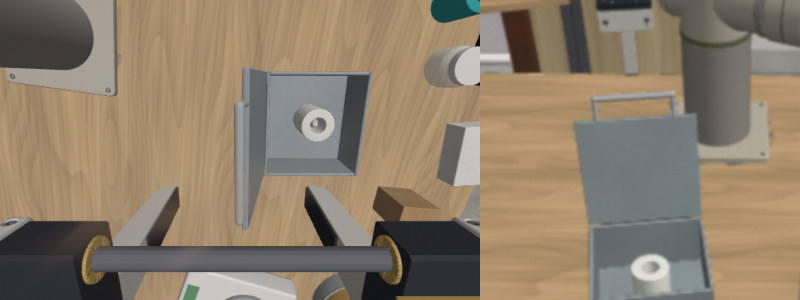

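The fingers straddle the bar: it is at column 319 in w4, against a prediction of 321. The lid edge is below the fingertips. Descending and closing gently.

Emit:
apply_moves(
  series=[
    {"jaw": -1,"linear": [0.05,-0.001,0],"roll": 0},
    {"jaw": -1,"linear": [0.1,-0.001,0],"roll": 0},
    {"jaw": -1,"linear": [0.133,-0.001,0],"roll": 0},
    {"jaw": -1,"linear": [0.133,-0.001,0],"roll": 0},
    {"jaw": -1,"linear": [0.133,-0.001,0],"roll": 0},
    {"jaw": 0,"linear": [0.133,-0.001,0],"roll": 0},
    {"jaw": 0.4,"linear": [0.133,-0.001,0],"roll": 0},
    {"jaw": 0.6,"linear": [0.133,-0.001,0],"roll": 0},
    {"jaw": 0.7,"linear": [0.133,-0.001,0],"roll": 0},
    {"jaw": 0.8,"linear": [0.133,-0.001,0],"roll": 0},
    {"jaw": 1,"linear": [0.133,-0.001,0],"roll": 0},
    {"jaw": 1,"linear": [0.133,-0.001,0],"roll": 0},
    {"jaw": 1,"linear": [0.133,-0.001,0],"roll": 0},
    {"jaw": 1,"linear": [0.133,-0.001,0],"roll": 0},
    {"jaw": 1,"linear": [0.133,-0.001,0],"roll": 0},
  ],
  force=12,
)

```text
t: 13.5
tool_pos: [0.376, -0.1159, 0.2953]
orientation: [1.107, 1.273, -1.105]
force: [-0.6, -0.6, 0.5]
opening: 0.0096
```

```bash
cat > arc.py <<'E'
from h import *
import sys
f=np.array([np.cos(np.radians(7.3)),np.sin(np.radians(7.3)),0]); h=np.array([.517,-.098,.104])-.1*f
s=read_state(); print(s['t'],np.round(s['tool_pos'],4),np.round(s['force'],1),s['opening'],np.round(s['q'],2))
g=np.array(s['tool_pos'])+[0,0,.019]-h; a=g@f; print('angle',np.arctan2(g[2],a),'radius',np.hypot(a,g[2]))
th0=np.arctan2(g[2],a); Rt=R.from_rotvec(s['orientation']).as_matrix()
ths=np.linspace(th0,float(sys.argv[1]),int(sys.argv[2])+1)[1:]
for t in ths:
  b=h+.214*(np.cos(t)*f+np.sin(t)*np.array([0,0,1]))-[0,0,.019]; print(round(t,2),(Rt.T@(b-s['tool_pos'])/.6).round(3).tolist())
E
python3 arc.py 0.85 14
```

```text
13.5 [ 0.376  -0.1159  0.2953] [-0.6 -0.6  0.5] 0.00959314667343532 [-0.43 -0.47  1.88  0.    1.73 -0.57]
angle 1.7686096325018799 radius 0.21443171958187401
1.7 [-0.003, 0.023, 0.001]
1.64 [-0.005, 0.047, 0.001]
1.57 [-0.006, 0.07, 0.001]
1.51 [-0.005, 0.093, 0.001]
1.44 [-0.003, 0.117, 0.002]
1.37 [0.001, 0.14, 0.002]
1.31 [0.006, 0.162, 0.002]
1.24 [0.013, 0.185, 0.003]
1.18 [0.021, 0.207, 0.003]
1.11 [0.031, 0.228, 0.003]
1.05 [0.042, 0.249, 0.003]
0.98 [0.054, 0.268, 0.004]
0.92 [0.068, 0.288, 0.004]
0.85 [0.083, 0.306, 0.004]
```

The bar is gripped: the opening is 9.6 mm and the radius 0.2144 m matches 0.214 m. I follow the arc at about 0.5 rad/s.

Emit:
apply_moves(
  series=[
    {"jaw": 1,"linear": [-0.003,0.023,0.001],"roll": 0},
    {"jaw": 1,"linear": [-0.005,0.047,0.001],"roll": 0},
    {"jaw": 1,"linear": [-0.006,0.07,0.001],"roll": 0},
    {"jaw": 1,"linear": [-0.005,0.093,0.001],"roll": 0},
    {"jaw": 1,"linear": [-0.003,0.117,0.002],"roll": 0},
    {"jaw": 1,"linear": [0.001,0.14,0.002],"roll": 0},
    {"jaw": 1,"linear": [0.006,0.162,0.002],"roll": 0},
    {"jaw": 1,"linear": [0.013,0.185,0.003],"roll": 0},
    {"jaw": 1,"linear": [0.021,0.207,0.003],"roll": 0},
    {"jaw": 1,"linear": [0.031,0.228,0.003],"roll": 0},
    {"jaw": 1,"linear": [0.042,0.249,0.003],"roll": 0},
    {"jaw": 1,"linear": [0.054,0.268,0.004],"roll": 0},
  ],
)

```text
t: 15.0
tool_pos: [0.5363, -0.0956, 0.2624]
orientation: [1.107, 1.273, -1.105]
force: [0.2, 2.6, 0.2]
opening: 0.0095
```

```bash
python3 arc.py 0.0 18
```

```text
15.0 [ 0.5363 -0.0956  0.2624] [0.2 2.6 0.2] 0.009495485709055585 [-0.27 -0.03  1.58  0.    1.6  -0.41]
angle 0.9779175068720343 radius 0.21385836628065177
0.92 [0.011, 0.016, 0.0]
0.87 [0.023, 0.031, 0.0]
0.81 [0.036, 0.045, 0.0]
0.76 [0.05, 0.059, 0.001]
0.71 [0.064, 0.072, 0.001]
0.65 [0.079, 0.084, 0.001]
0.6 [0.095, 0.096, 0.001]
0.54 [0.111, 0.106, 0.001]
0.49 [0.128, 0.116, 0.001]
0.43 [0.145, 0.124, 0.002]
0.38 [0.163, 0.132, 0.002]
0.33 [0.181, 0.139, 0.002]
0.27 [0.2, 0.144, 0.002]
0.22 [0.219, 0.149, 0.002]
0.16 [0.238, 0.153, 0.002]
0.11 [0.257, 0.155, 0.002]
0.05 [0.276, 0.157, 0.002]
0.0 [0.296, 0.157, 0.002]
```

Emit:
apply_moves(
  series=[
    {"jaw": 1,"linear": [0.011,0.016,0],"roll": 0},
    {"jaw": 1,"linear": [0.023,0.031,0],"roll": 0},
    {"jaw": 1,"linear": [0.036,0.045,0],"roll": 0},
    {"jaw": 1,"linear": [0.05,0.059,0.001],"roll": 0},
    {"jaw": 1,"linear": [0.064,0.072,0.001],"roll": 0},
    {"jaw": 1,"linear": [0.079,0.084,0.001],"roll": 0},
    {"jaw": 1,"linear": [0.095,0.096,0.001],"roll": 0},
    {"jaw": 1,"linear": [0.111,0.106,0.001],"roll": 0},
    {"jaw": 1,"linear": [0.128,0.116,0.001],"roll": 0},
    {"jaw": 1,"linear": [0.145,0.124,0.002],"roll": 0},
    {"jaw": 1,"linear": [0.163,0.132,0.002],"roll": 0},
    {"jaw": 1,"linear": [0.181,0.139,0.002],"roll": 0},
    {"jaw": 1,"linear": [0.2,0.144,0.002],"roll": 0},
    {"jaw": 1,"linear": [0.219,0.149,0.002],"roll": 0},
    {"jaw": 1,"linear": [0.238,0.153,0.002],"roll": 0},
  ],
)

```text
t: 16.88
tool_pos: [0.6277, -0.0838, 0.1189]
orientation: [1.107, 1.273, -1.105]
force: [1.6, 0.9, 0.7]
opening: 0.0094
```

```bash
python3 arc.py 0.0 5
```

```text
16.875 [ 0.6277 -0.0838  0.1189] [1.6 0.9 0.7] 0.00944916778308247 [-0.21  0.28  1.5   0.    1.36 -0.35]
angle 0.15890763684724857 radius 0.2143116501317406
0.13 [0.011, 0.001, 0.0]
0.1 [0.023, 0.002, 0.0]
0.06 [0.034, 0.003, 0.0]
0.03 [0.045, 0.004, 0.0]
0.0 [0.057, 0.004, 0.0]
```

Forces stay low. For the last part I go slightly past zero (3 mm) and look for the contact.

Emit:
apply_moves(
  series=[
    {"jaw": 1,"linear": [0.011,0.001,0],"roll": 0},
    {"jaw": 1,"linear": [0.023,0.002,0],"roll": 0},
    {"jaw": 1,"linear": [0.034,0.003,0],"roll": 0},
    {"jaw": 1,"linear": [0.045,0.004,0],"roll": 0},
    {"jaw": 1,"linear": [0.052,0.004,0],"roll": 0},
    {"jaw": 1,"linear": [0.057,0.004,0],"roll": 0},
    {"jaw": 1,"linear": [0.06,0.004,0],"roll": 0},
    {"jaw": 1,"linear": [0.06,0.004,0],"roll": 0},
    {"jaw": 1,"linear": [0.06,0.004,0],"roll": 0},
  ],
)

```text
t: 18.0
tool_pos: [0.6308, -0.0837, 0.0855]
orientation: [1.107, 1.271, -1.104]
force: [-3.6, 2.8, 15.4]
opening: 0.0092
```

```bash
python3 arc.py 0.0 1
```

```text
18.0 [ 0.6308 -0.0837  0.0855] [-3.6  2.8 15.4] 0.009225081670778077 [-0.21  0.32  1.52  0.    1.3  -0.35]
angle 0.0021331194597799027 radius 0.2147142329819461
0.0 [0.001, -0.001, -0.0]
```

The contact force is 15 N with the angle at about 0.00, so the lid is closed. I open the jaws a little, because the gap is narrow, and go straight up.

Emit:
apply_moves(
  series=[
    {"jaw": 0.6,"linear": [0,0,0],"roll": 0},
    {"jaw": 0.6,"linear": [0,0,0],"roll": 0},
    {"jaw": 0.6,"linear": [0,0,0],"roll": 0},
    {"jaw": 0.6,"linear": [0,0,0],"roll": 0},
  ],
)

```text
t: 18.5
tool_pos: [0.6304, -0.0837, 0.0849]
orientation: [1.107, 1.272, -1.104]
force: [-0.5, -0.4, -0.8]
opening: 0.0185
```

Emit:
apply_moves(
  series=[
    {"jaw": 0.6,"linear": [-0.02,0,0],"roll": 0},
    {"jaw": 0.6,"linear": [-0.04,0,0],"roll": 0},
    {"jaw": 0.6,"linear": [-0.07,0,0],"roll": 0},
    {"jaw": 0.6,"linear": [-0.12,0,0],"roll": 0},
    {"jaw": 0.6,"linear": [-0.2,0,0],"roll": 0},
    {"jaw": 0.6,"linear": [-0.3,0,0],"roll": 0},
    {"jaw": 0.6,"linear": [-0.3,0,0],"roll": 0},
    {"jaw": 0.6,"linear": [-0.3,0,0],"roll": 0},
    {"jaw": 0.6,"linear": [-0.3,0,0],"roll": 0},
  ],
)

```text
t: 19.62
tool_pos: [0.6294, -0.0837, 0.2633]
orientation: [1.106, 1.274, -1.106]
force: [-0.1, -0.7, -1.3]
opening: 0.0186
```

```bash
python3 - <<'E'
from h import *
sc=snap('scene','s3'); s=read_state(); print(s['t'],s['tool_pos'],s['force'],s['opening'],proj('s3',[.63,-.083,.104]))
cv2.imwrite('pics/m3.png',sc)
E
```

```text
19.675 [ 0.62931746 -0.08371862  0.26311506] [ 0.59695388 -0.27096997 -0.5841191 ] 0.018308570018391274 [257.6284697  212.76669169]
```

View pics/m3.png

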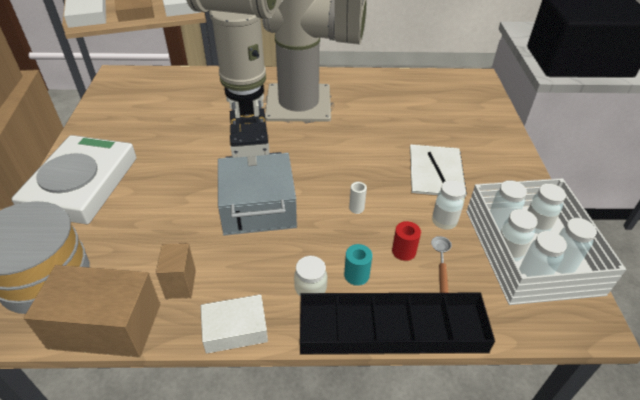

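The lid lies flat on the box with its bar at about (258,211), against a prediction of (258,213) for closed. The gripper is clear and the bystanders have not moved.

```bash
python3 -c "
from plant import *
print(close_job())"
```

```text
the job is handed in; nothing more can be done
None
```

The full roll is over the post on the box floor, and the lid is fully closed. I handed the job in at about 19.7 s; the hand-in reports no verdict.

- **Roll:** I lowered the fat white roll over the post with no sign of it catching. A wrist picture after release showed it seated in the box, about 2 pixels from where it should appear. With the lid shut I could not look at it again.
- **Lid:** I held the handle bar and brought the lid down in an arc at about 0.5 rad/s. It pressed on the box with about 15 N, at an angle of about 0.00 rad worked out from the tool's position. The last picture, taken after release, shows the lid flat, with the bar within about 2 pixels of its closed position.
- **Other things:** The part-used roll, jars, spoon, carton and pen look unmoved in that picture, and the gripper was well clear. I compared these by eye and did not measure them.

No check failed or disagreed beyond 2 to 4 mm of spread in the position measurements.

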